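Nudge the encoder drum up the gutter to its stop

TASK

With a fingertip, gently push the silver encoder drum up its lane of the sloped gutter and over the small yellow ridge, so that it sits in the pocket between the ridge and the orange stop and cannot roll back, then take the hand away. Only push it: do not lift it out of the lane, ram it or let it run away fast. Leave the black dummy roller in the other lane, and the lamp cap, rocker boot, spanner and spare toggle, where they are.

Things in the scene. Friction and masses are not known exactly. Their poses are not given: they have to be found in the camera images.
- encoder: silver encoder drum, a slippery polished cylinder 48 mm in diameter, 44 mm long, dark band round its middle, about 0.18 kg, free to roll. It lies across one of the gutter's two lanes (either one), at the start resting on the yellow lip at the bottom end. Origin at its centre; y is the cylinder's axis, x and z turn as it rolls
- dummy: black rubber-coated dummy roller of the same size, in the other lane, at the start level with the silver drum; to be left alone. Origin at its centre
- gutter_floor (a point): point on the floor surface of the fixed twin-lane gutter, between the lanes, 32 mm above the bench. x points uphill along the floor (6 degree rise; the frame is tilted with it), y across, z square to the floor. Lane centre lines at y = -45 and +45 mm; lanes 48 mm wide inside, walls 4 mm thick, 10 mm high; floor from x = -127 to +123 mm. Lying drums have their centre at z = 24 mm
- lip_foot (a point): same axes as gutter_floor; on the floor at the uphill face of the yellow lip (6 mm high, 6 mm thick) that ends both lanes at the bottom, x = -100 mm from gutter_floor, y = 0. A drum resting on the lip has its centre 16 mm uphill of this point
- ridge_line (a point): same axes; on the floor under the crest of the smooth round yellow ridge across both lanes, x = 56.5 mm from gutter_floor, y = 0. The ridge is 2 mm high. A drum let go downhill of the ridge rolls back to the lip
- stop_foot (a point): same axes; on the floor at the face of the orange stop plate (36 mm high, 8 mm thick) that closes both lanes at the top, x = 95 mm from gutter_floor, y = 0. A drum touching the stop has its centre 24 mm downhill of this point; let go, it may roll 2 mm back, to 26 mm, and stays there against the ridge
- lamp_cap: white plastic warning-lamp cap, 34 mm across, 29 mm high, beside the gutter; origin under its centre; to be left alone
- rocker_boot: black rubber rocker-switch boot, 42 x 26 x 20 mm, beside the gutter; origin under its centre; to be left alone
- spanner: blue steel spanner 150 mm long lying on the bench to the robot's right; to be left alone
- spare_toggle: spare toggle switch, black case 30 x 18 x 24 mm with a steel bat, 55 mm high, on the bench to the robot's left; origin under its centre; to be left alone

How it is judged:
By the outcome, as a careful person would: the job done as asked, in the order asked, and still so for the second after the job is handed in, with the robot touching nothing.
It also fails if it takes over 40 s, if anything falls off the work surface, if the arm or the gripper's body presses on something with over 40 N, if the wrist force passes 120 N, or if a joint passes its speed limit or range.

ROBOT

A 6-joint arm with a two-finger parallel gripper is mounted at the origin on the work surface. World frame = base frame: x ahead of the robot, y to its left, z up, the work surface at z = 0. Lengths are in m, angles in rad, forces in N, time in s.
With the tool pointing down it reaches from about 0.35 to 0.725 m from the base axis. Payload 4.3 kg.
Tool frame: the origin (TCP) lies midway between the tips of the shut fingers; the grasp point (between the pads) lies 19 mm behind it; z points along the fingers, y is the direction in which the jaws open and shut (so a half turn about z gives the same grasp; the last joint's range is limited). The gripper opens to 85 mm and grips with 20 to 120 N. Pads are 22 mm wide; open, the fingers measure 114 mm over their backs; the gripper's body (76 mm by 85 mm) begins 54 mm behind the grasp point. The pads swing forward as they close: fully open they stand 13 mm farther back than shut.
Start: joints at [-1.285, 0.377, 0.081, 1.274, 0, 1.46], TCP at [0.222, -0.531, 0.194] pointing down, gripper open.
Joint ranges: [-2.72, 2.72], [-0.84, 1.66], [-1.02, 1.22], [-1.77, 2.12], [-1.37, 1.28], [-3.14, 3.14]. Speed limits (rad/s): [2.57, 2.57, 3.14, 3.14, 3.14, 3.14].

INTERFACE

Orientations are given as a rotation vector (axis times angle).
In Python, from cell import env gives the robot as it stands.
- The arm moves only by the tool apply_moves, never from a script. Its argument "plan" is a list of rows, each a list of 3 entries, a list of its own where there are three numbers: the turn, a rotation vector about the world's x, y, z in rad, then the shift along the world's x, y, z in cm, then the finger opening in cm, from 0 to 8.54. A call has 1 to 12 rows; each row is the pose to reach, as a shift and turn from the pose commanded when the call began; what a row does not reach only later rows make up. A row lasts 1/12 s, in which the tool goes at most 41.7 mm and 7.16 degrees, less where a joint would pass 70% of its speed; a pose out of reach is approached as far as the arm can. A call with a gripper value outside its range is refused whole. The fingers move at their own pace and stop on an object; "grip_force" is the grip in N (left out, the last holds). Time passes only in rows, so rows that repeat a pose let the fingers close. It gives the time, the measured TCP pose, the force and the opening at its end, in the units of the state.
- env.read_state(): the state, without advancing time (a new reading comes with each control period).
- env.get_image(name): name is "side" or "top" or "wrist"; returns the picture (384x512x3 uint8, red, green, blue); there is no depth.
- env.calibration(name): a dict with "fx", "fy", "cx", "cy" (pixels), "world_from_camera" (4x4, takes a point from camera to world coordinates); the wrist camera has in their place "mount" (4x4, takes a point from camera to tool coordinates, whose origin is the TCP and whose axes are the flange's). Camera axes: x right, y up, looking along -z (the intrinsics and any distortion apply to the point x, -y, -z); pixel columns grow to the right and rows downward; lengths in m; the calibration is good to about 2 mm. A picture is of the moment at which its call begins: read the wrist's pose just before it. calibration takes no time and is no camera call.
- env.hand_in(): hands the job in, once; it reports no verdict.
Trained networks look in the newest picture that a camera, given by its name, has taken for a name from the list of things; names that differ only in an ending like _2 or _b are one class to them, and where a whole thing is asked for, a point or a joint stands for the part that bears it (a point fixed in the world has none). Each returns a list of dicts, best first, with "score" (0 to 1); they miss things now and then, are a little off and sometimes report something else, mostly with a low value. They report only what shows in the picture. A call takes as long as a camera call.
- env.look_for(camera, thing): "bbox" ([centre column, centre row, width, height] in pixels, round what is visible of it).
The state is a dict: "time_s": time; "q": joint angles; "qvel": joint speeds; "tau": joint torques, N m; "position": TCP position; "ee_rot": TCP orientation; "contact_force": force on the tool from outside, world axes, zero at the start; "moment": the same for the moment, N m; "grip_width": opening from 0.0 (shut) to 1.0 (fully open).
Only numpy, scipy, OpenCV 4.12 (cv2) and the standard library are available. Lean on these libraries where they do the work, as an engineer would, in place of code of your own. Each camera call takes 0.05 s, during which the arm holds its last target.

## Working session

There is one attempt and no reset: what is moved stays moved. The work goes in short steps, Python scripts to look and compute and a tool call to move; the robot and the scene stay as the last step left them, time stands still between calls to the robot, and variables do not carry over. Pictures are saved under pics/ and viewed, and the job is handed in when it is done.

Besides the shell and the picture viewer there is one more tool, called after "Request:" by a JSON object that holds its "op" and its "data". apply_moves: Moves the arm, as the interface text tells. Its arguments: {"type":"object","properties":{"plan":{"type":"array","items":{"type":"array"}},"grip_force":{"type":"number"}},"required":["plan"]}

```bash
mkdir -p pics; ls
python3 - <<'E'
from cell import env
import cv2
print(env.read_state())
for n in ["side","top"]:
    im=env.get_image(n); cv2.imwrite(f"pics/{n}0.png",im[:,:,::-1])
    c=env.calibration(n); print(n,c)
    for t in ["encoder","dummy","lamp_cap","rocker_boot","spanner","spare_toggle"]:
        print(n,t,[( [round(float(v)) for v in d['bbox']],round(d['score'],2)) for d in env.look_for(n,t)[:2]])
E
```

```text
pics
{'time_s': 0.0, 'q': array([-1.28533169e+00,  3.78067365e-01,  7.96290901e-02,  1.27443494e+00,
       -2.07164334e-05,  1.46050157e+00]), 'qvel': array([-0.00069593, -0.0001078 , -0.00060514,  0.00115808,  0.00196673,
        0.00071267]), 'tau': array([ 1.87048805e-03, -4.63605452e+01,  2.69875163e+01,  2.08241644e-02,
       -2.46313357e-04, -8.65347346e-06]), 'position': array([ 0.2214572 , -0.52983127,  0.19295977]), 'ee_rot': array([-3.07825960e+00, -6.17202013e-01,  3.17576983e-04]), 'contact_force': array([ 0.30292512, -0.58127667, -0.5131673 ]), 'moment': array([-0.01134282,  0.03297284,  0.01236581]), 'grip_width': 0.9975996372790316}
side {'fx': 409.5083241960802, 'fy': 409.5083241960802, 'cx': 251.7575466575535, 'cy': 188.27780142577205, 'world_from_camera': array([[-0.68307116,  0.44992562, -0.57530924, -0.04049207],
       [-0.73028016, -0.40972315,  0.54664232,  0.58531792],
       [ 0.01023088,  0.79353253,  0.60844182,  0.74760318],
       [ 0.        ,  0.        ,  0.        ,  1.        ]])}
side encoder [([299, 205, 23, 21], 0.63)]
side dummy [([228, 194, 6,
[... 172 characters left out ...]
de spare_toggle [([168, 309, 18, 17], 0.6), ([270, 251, 14, 16], 0.5)]
top {'fx': 488.49480303640007, 'fy': 488.49480303640007, 'cx': 263.9516659609638, 'cy': 202.07009250192905, 'world_from_camera': array([[-0.0259858 ,  0.99772425, -0.06221779,  0.50381222],
       [-0.99963038, -0.02643208, -0.00636038, -0.00484412],
       [-0.00799045,  0.06202951,  0.99804233,  1.37455971],
       [ 0.        ,  0.        ,  0.        ,  1.        ]])}
top encoder [([302, 240, 19, 18], 0.86)]
top dummy [([310, 208, 16, 21], 0.67)]
top lamp_cap []
top rocker_boot []
top spanner [([401, 230, 32, 47], 0.9), ([142, 248, 10, 5], 0.38)]
top spare_toggle [([275, 217, 97, 75], 0.69), ([141, 248, 13, 7], 0.54)]
```

Run:
```python
import cv2
a=cv2.imread("pics/top0.png")[150:300,120:440]; cv2.imwrite("pics/topc.png",cv2.resize(a,(800,375),interpolation=cv2.INTER_CUBIC))
a=cv2.imread("pics/side0.png")[130:330,140:400]; cv2.imwrite("pics/sidec.png",cv2.resize(a,(780,600),interpolation=cv2.INTER_CUBIC))
```

```text
(no output)
```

View pics/topc.png

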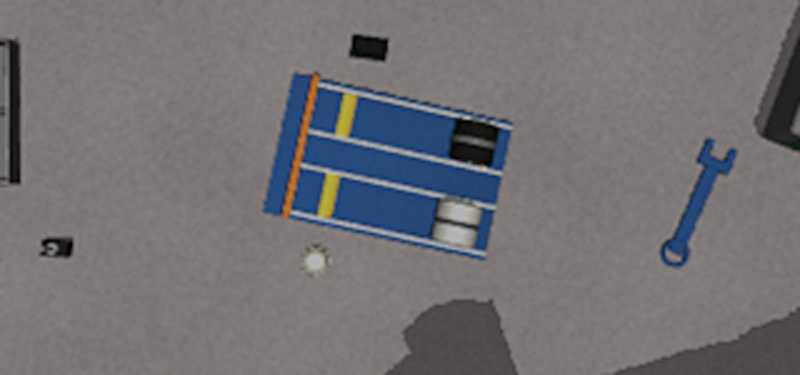

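View pics/sidec.png

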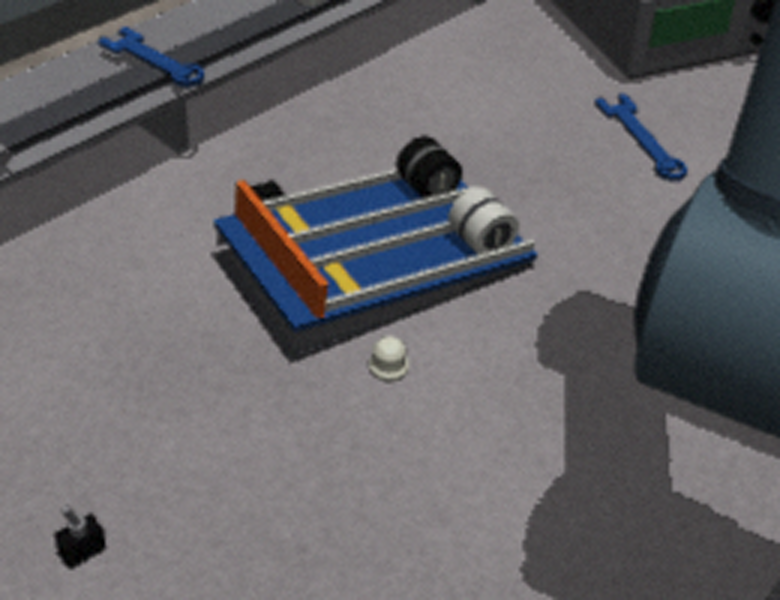

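```bash
cat > h.py <<'E'
import numpy as np
def proj(c,p):
    T=np.linalg.inv(c["world_from_camera"]); q=T[:3,:3]@p+T[:3,3]
    return np.array([c["fx"]*q[0]/-q[2]+c["cx"], c["fy"]*(-q[1])/-q[2]+c["cy"]])
a=np.radians(6)
def G(x,y,yaw):
    c,s=np.cos(yaw),np.sin(yaw)
    R=np.array([[c,-s,0],[s,c,0],[0,0,1]])@np.array([[np.cos(a),0,-np.sin(a)],[0,1,0],[np.sin(a),0,np.cos(a)]])
    return R,np.array([x,y,0.032])
E
python3 - <<'E'
from cell import env
from h import *
from scipy.optimize import least_squares
from scipy.spatial.transform import Rotation as Ro
import cv2
obs=[]
top=cv2.imread("pics/top0.png");side=cv2.imread("pics/side0.png")
P={"rn":(56.5,45,1.5),"rf":(56.5,-45,1.5),"en":(-84,45,24),"du":(-84,-45,24)}
for n,im in(("top",top),("side",side)):
    hsv=cv2.cvtColor(im,cv2.COLOR_BGR2HSV)
    m=cv2.inRange(hsv,(22,120,100),(35,255,255))
    k,l,st,ce=cv2.connectedComponentsWithStats(m)
    for i in range(1,k):
        if st[i,4]>20: print(n,st[i],ce[i])
tp=lambda u,v:(u/2.5+120-.3,v/2.5+150-.3); sd=lambda u,v:(u/3+140-.33,v/3+130-.33)
obs=[("top","rn",tp(329,194)),("top","rf",tp(346,116)),("top","en",tp(457,222)),("top","du",tp(474,142)),
("side","rn",sd(341,277)),("side","rf",sd(293,219)),("side","en",sd(484,218)),("side","du",sd(429,167))]
C={n:env.calibration(n) for n in("top","side")}
def res(v):
    R,t=G(*v)
    return np.concatenate([proj(C[n],R@(np.array(P[k])/1e3)+t)-o for n,k,o in obs])
s=least_squares(res,[0.46,0,1.4],x_scale=[.1,.1,1]); print(s.x,np.degrees(s.x[2]));print(s.fun.reshape(-1,2).round(1))
R,t=G(*s.x)
for nm,p in(("drum",(-84,45,24)),("behind",(-135,45,18)),("ridge",(56.5,45,24)),("end",(71,45,24))): print(nm,(R@(np.array(p)/1e3)+t).round(4))
print("uphill",R[:,0])
st=env.read_state();print("tool axes",Ro.from_rotvec(st['ee_rot']).as_matrix().round(3),st['position'])
E
```

```text
top [255 187   8  18  83] [258.12048193 195.36144578]
top [247 220   9  17  84] [251.02380952 227.83333333]
side [233 198  10   9  45] [237.13333333 202.31111111]
side [248 217  12  10  54] [253.44444444 221.96296296]
[ 0.54973295 -0.0240901   1.32755816] 76.06347984900007
[[-0.4 -0.2]
 [-0.1 -1.1]
 [-0.5 -0.1]
 [-0.3 -0.5]
 [ 1.4  0.2]
 [ 1.1 -0.1]
 [-0.3  0.7]
 [ 0.   0. ]]
drum [ 0.4853 -0.0968  0.0471]
behind [ 0.4733 -0.1454  0.0358]
ridge [0.519  0.0388 0.0618]
end [0.5225 0.0528 0.0633]
uphill [0.23952734 0.96524632 0.10452846]
tool axes [[ 0.923  0.386  0.   ]
 [ 0.386 -0.923 -0.   ]
 [-0.     0.    -1.   ]] [ 0.22170592 -0.53060999  0.19397033]
```

Request:
{"op": "apply_moves", "data": {"plan": [[[0, 0, 0.08], [2.06, 3.1, 0], 0], [[0, 0, 0.16], [4.13, 6.2, -0.5], 0], [[0, 0, 0.24], [6.2, 9.3, -1], 0], [[0, 0, 0.32], [8.25, 12.4, -2], 0], [[0, 0, 0.4], [10.3, 15.5, -3], 0], [[0, 0, 0.48], [12.4, 18.6, -4], 0], [[0, 0, 0.56], [14.45, 21.7, -5], 0], [[0, 0, 0.64], [16.5, 24.8, -6], 0], [[0, 0, 0.72], [18.6, 27.8, -6], 0], [[0, 0, 0.8], [20.6, 30.9, -6], 0], [[0, 0, 0.88], [22.7, 34.0, -6], 0], [[0, 0, 0.932], [24.76, 37.1, -6], 0]]}}

```text
time_s: 1.7
position: [0.4701, -0.1579, 0.1341]
ee_rot: [2.471, 1.94, 0.0]
contact_force: [0.9, -0.2, -0.7]
grip_width: -0.0
```

Run:
```python
from cell import env
import cv2
from h import *
from scipy.spatial.transform import Rotation as Ro
st=env.read_state(); im=env.get_image("wrist"); c=env.calibration("wrist"); print(c,st['position'],st['q'].round(2))
T=np.eye(4);T[:3,:3]=Ro.from_rotvec(st['ee_rot']).as_matrix();T[:3,3]=st['position']
c["world_from_camera"]=T@c["mount"]
R,t=G(.5497,-.0241,1.3276)
im=im[:,:,::-1].copy()
for p in [(-100,69,6),(-100,21,6),(-84,45,24),(-84,45,48),(56.5,69,0),(56.5,21,0),(56.5,-21,0),(95,71,36),(95,-71,36),(-127,69,10),(-127,21,10),(-127,-21,10)]:
    u=proj(c,R@(np.array(p)/1e3)+t); print(p,u.round()); cv2.circle(im,tuple(int(v) for v in u.round()),2,(0,0,255),-1)
cv2.imwrite("pics/w1.png",cv2.resize(im,(800,600)))
s=env.get_image("side")[130:330,140:400,::-1]; cv2.imwrite("pics/s1.png",cv2.resize(s,(780,600),interpolation=cv2.INTER_CUBIC))
```

```text
{'fx': 307.13623083005797, 'fy': 307.13623083005797, 'cx': 256.58683242127495, 'cy': 195.90217147032828, 'mount': array([[ 8.03089356e-04,  9.62407797e-01,  2.71607414e-01,
         6.78407472e-02],
       [ 9.99998279e-01, -1.22720053e-03,  1.39163869e-03,
         3.31143835e-04],
       [ 1.67264069e-03,  2.71605829e-01, -9.62407126e-01,
        -1.79539801e-01],
       [ 0.00000000e+00,  0.00000000e+00,  0.00000000e+00,
         1.00000000e+00]])} [ 0.47013152 -0.15793641  0.13411168] [-0.45  0.25 -0.26  1.06 -0.    1.36]
(-100, 69, 6) [231. 131.]
(-100, 21, 6) [283. 131.]
(-84, 45, 24) [257. 115.]
(-84, 45, 48) [257. 119.]
(56.5, 69, 0) [226. -83.]
(56.5, 21, 0) [290. -83.]
(56.5, -21, 0) [347. -83.]
(95, 71, 36) [ 214. -195.]
(95, -71, 36) [ 456. -194.]
(-127, 69, 10) [231. 160.]
(-127, 21, 10) [282. 161.]
(-127, -21, 10) [327. 161.]
```

View pics/w1.png

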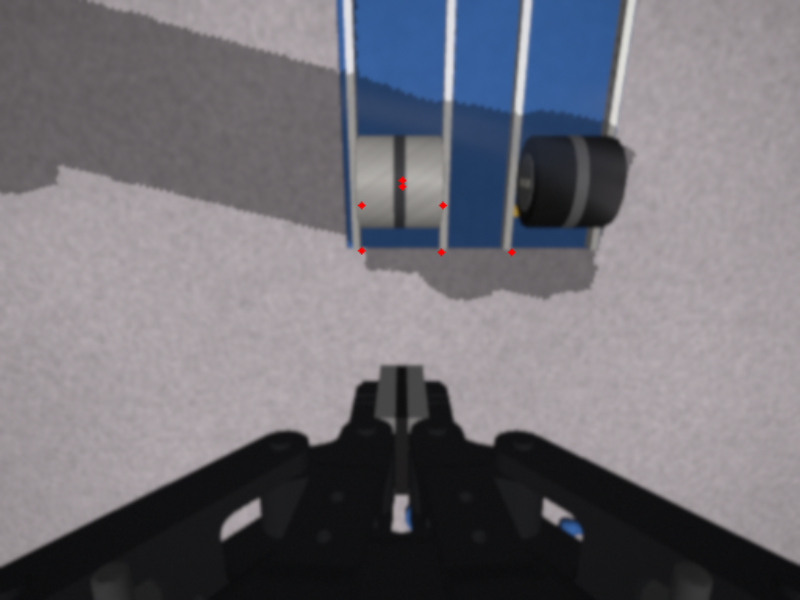

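View pics/s1.png

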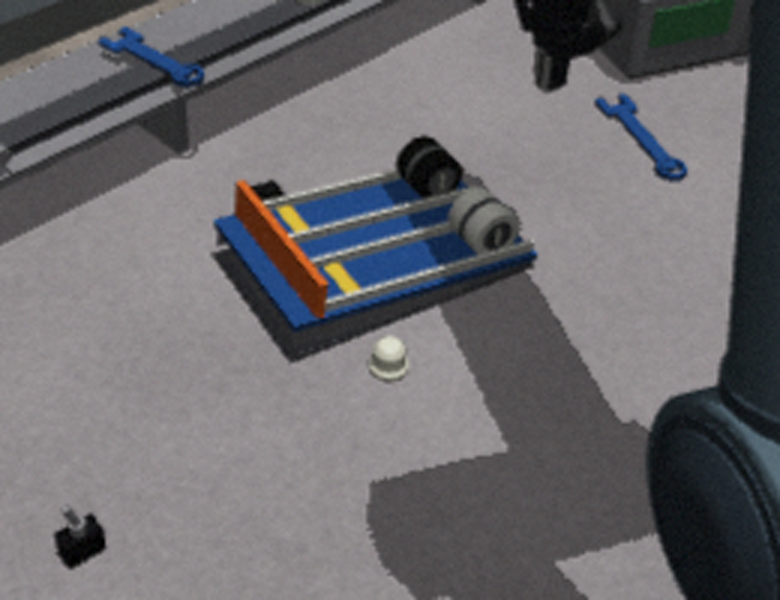

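Request:
{"op": "apply_moves", "data": {"plan": [[[0, 0, 0], [0, 0, -2], 0], [[0, 0, 0], [0, 0, -4], 0], [[0, 0, 0], [0, 0, -6], 0], [[0, 0, 0], [0, 0, -8], 0], [[0, 0, 0], [0, 0, -9.2], 0], [[0, 0, 0], [0, 0, -10], 0], [[0, 0, 0], [0, 0, -10.1], 0], [[0, 0, 0], [0.1, 0.4, -10.05], 0], [[0, 0, 0], [0.24, 0.97, -10], 0], [[0, 0, 0], [0.36, 1.45, -9.95], 0], [[0, 0, 0], [0.48, 1.93, -9.9], 0], [[0, 0, 0], [0.48, 1.93, -9.9], 0]]}}

```text
time_s: 2.8
position: [0.4749, -0.1394, 0.0358]
ee_rot: [2.472, 1.937, 0.002]
contact_force: [-0.7, 0.2, 0.1]
grip_width: -0.0
```

Request:
{"op": "apply_moves", "data": {"plan": [[[0, 0, 0], [0.05, 0.19, 0.02], 0], [[0, 0, 0], [0.1, 0.39, 0.04], 0], [[0, 0, 0], [0.14, 0.58, 0.06], 0], [[0, 0, 0], [0.18, 0.72, 0.08], 0], [[0, 0, 0], [0.21, 0.85, 0.09], 0], [[0, 0, 0], [0.24, 0.97, 0.1], 0], [[0, 0, 0], [0.27, 1.09, 0.12], 0], [[0, 0, 0], [0.3, 1.21, 0.13], 0], [[0, 0, 0], [0.34, 1.37, 0.15], 0], [[0, 0, 0], [0.38, 1.54, 0.17], 0], [[0, 0, 0], [0.43, 1.74, 0.19], 0], [[0, 0, 0], [0.48, 1.93, 0.21], 0]]}}

```text
time_s: 3.8
position: [0.4789, -0.1208, 0.0371]
ee_rot: [2.474, 1.936, 0.0]
contact_force: [-0.4, -0.8, 0.4]
grip_width: 0.001
```

```bash
cat > look.py <<'E'
import sys
from cell import env
import cv2
n=sys.argv[1]
s=env.get_image("side")[160:260,200:330,::-1]; s=cv2.resize(s,(780,600),interpolation=cv2.INTER_CUBIC)
w=cv2.resize(env.get_image("wrist")[:,:,::-1],(400,300))
cv2.imwrite(f"pics/s{n}.png",cv2.hconcat([cv2.resize(s,(390,300)),w]))
st=env.read_state();print(st['time_s'],st['position'],st['contact_force'])
E
python3 look.py 2
```

```text
3.9 [ 0.47900331 -0.12066707  0.03706274] [-0.12257162  0.67436879  0.3399484 ]
```

View pics/s2.png

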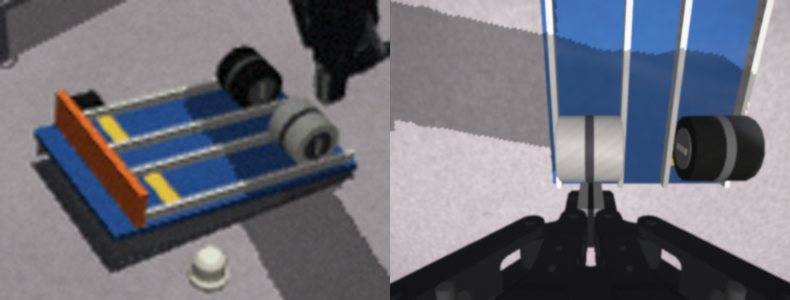

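Request:
{"op": "apply_moves", "data": {"plan": [[[0, 0, 0], [0.03, 0.12, 0.01], 0], [[0, 0, 0], [0.06, 0.24, 0.03], 0], [[0, 0, 0], [0.1, 0.4, 0.04], 0], [[0, 0, 0], [0.14, 0.58, 0.06], 0], [[0, 0, 0], [0.19, 0.77, 0.08], 0], [[0, 0, 0], [0.24, 0.97, 0.1], 0], [[0, 0, 0], [0.29, 1.16, 0.13], 0], [[0, 0, 0], [0.34, 1.35, 0.15], 0], [[0, 0, 0], [0.38, 1.54, 0.17], 0], [[0, 0, 0], [0.43, 1.74, 0.19], 0], [[0, 0, 0], [0.48, 1.93, 0.21], 0], [[0, 0, 0], [0.53, 2.12, 0.23], 0]]}}

```text
time_s: 4.9
position: [0.4842, -0.0996, 0.0393]
ee_rot: [2.474, 1.936, 0.0]
contact_force: [-0.0, 1.0, -0.6]
grip_width: 0.002
```

```bash
python3 look.py 3
```

```text
5.0 [ 0.48429965 -0.09952312  0.03938074] [ 0.90502155 -0.67436433 -0.69619859]
```

View pics/s3.png

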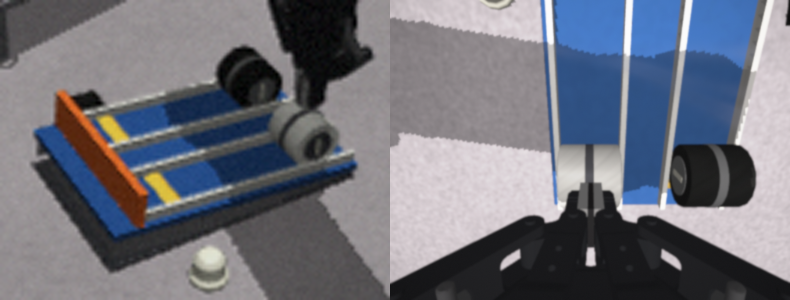

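Run:
```python
from cell import env
import cv2
from h import *
from scipy.spatial.transform import Rotation as Ro
st=env.read_state(); im=env.get_image("wrist"); c=env.calibration("wrist")
T=np.eye(4);T[:3,:3]=Ro.from_rotvec(st['ee_rot']).as_matrix();T[:3,3]=st['position']
c["world_from_camera"]=T@c["mount"]
R,t=G(.5497,-.0241,1.3276)
print("tcp in gutter",(R.T@(st['position']-t)*1e3).round(1))
im=im[:,:,::-1].copy(); s=env.get_image("side")[:,:,::-1].copy(); cs=env.calibration("side"); tpi=env.get_image("top")[:,:,::-1].copy(); ct=env.calibration("top")
print(proj(c,st['position']),proj(cs,st['position']))
def dot(i,cc,p,col):
    u=proj(cc,p); cv2.circle(i,tuple(int(v) for v in u.round()),1,col,-1)
for i,cc in((im,c),(s,cs),(tpi,ct)):
    dot(i,cc,st['position'],(0,0,255)); dot(i,cc,R@np.array([-.084,.045,.024])+t,(0,255,0)); dot(i,cc,R@np.array([-.127,.067,0.01])+t,(0,255,255))
    dot(i,cc,R@np.array([-.127,.023,0.01])+t,(0,255,255))
cv2.imwrite("pics/a1.png",cv2.hconcat([cv2.resize(im[100:,130:400],(390,410)),cv2.resize(s[150:270,240:350],(390,410),interpolation=cv2.INTER_CUBIC)]))
cv2.imwrite("pics/a2.png",cv2.resize(tpi[180:280,230:350],(720,600),interpolation=cv2.INTER_CUBIC))
```

```text
tcp in gutter [-87.7  45.3  16.6]
[256.42822706 222.45236619] [301.4706731 205.0270202]
```

View pics/a1.png

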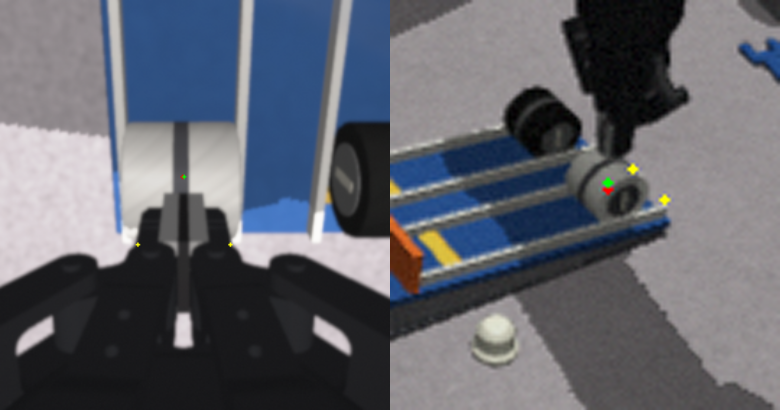

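View pics/a2.png

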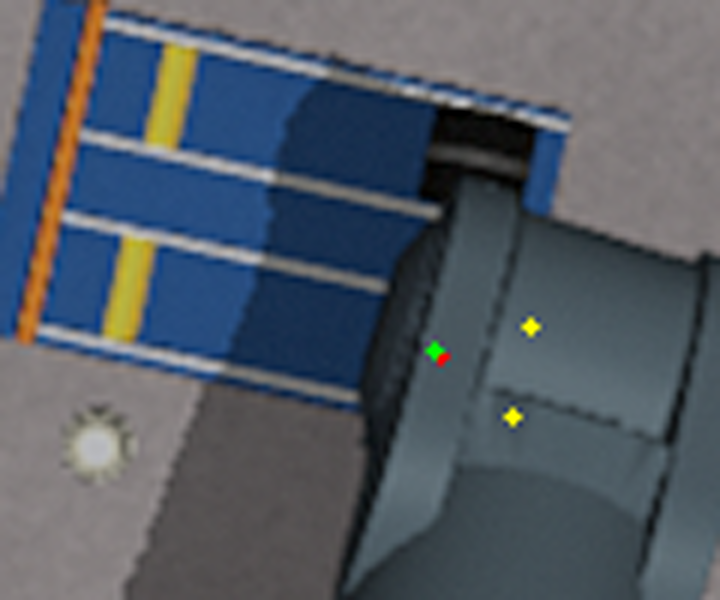

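Run:
```python
from cell import env
import cv2
from h import *
cs=env.calibration("side")
for z in (0,.01,.02,.03,.045): print(z,proj(cs,np.array([.4701,-.1579,.1341+z])).round(1), (proj(cs,np.array([.4701,-.1579,.1341+z]))-[140,130])*3)
```

```text
0 [323.4 170.2] [550.12917506 120.57004563]
0.01 [323.8 167. ] [551.47188495 111.12596369]
0.02 [324.3 163.9] [552.82999271 101.57357932]
0.03 [324.7 160.6] [554.20376474  91.91101879]
0.045 [325.4 155.7] [556.29439128  77.20639163]
```

Run:
```python
from cell import env
from h import *
from scipy.optimize import least_squares
from scipy.spatial.transform import Rotation as Ro
P={"rn":(56.5,45,1.5),"rf":(56.5,-45,1.5),"en":(-84,45,24),"du":(-84,-45,24),"sn":(99,71,36),"sf":(99,-71,36)}
tp=lambda u,v:(u/2.5+120-.3,v/2.5+150-.3); sd=lambda u,v:(u/3+140-.33,v/3+130-.33)
obs=[("top","rn",(251.02,227.83)),("top","rf",(258.12,195.36)),("top","en",tp(457,222)),("top","du",tp(474,142)),
("side","rn",(253.44,221.96)),("side","rf",(237.13,202.31)),("side","en",sd(484,218)),("side","du",sd(429,167))]
C={n:env.calibration(n) for n in("top","side")}
def res(v):
    R,t=G(*v[:3]); t=t.copy(); t[2]=v[3]
    return np.concatenate([proj(C[n],R@(np.array(P[k])/1e3)+t)-o for n,k,o in obs])
s=least_squares(res,[0.55,0,1.4,.032],x_scale=[.1,.1,1,.1]); print(s.x);print(s.fun.reshape(-1,2).round(1))
# wrist w1: wall end points, free z
c=env.calibration("wrist")
st=env.read_state()
T=np.eye(4);T[:3,:3]=Ro.from_rotvec([2.471,1.94,0]).as_matrix();T[:3,3]=[.4701,-.1579,.1341]
c["world_from_camera"]=T@c["mount"]
w=lambda u,v:((u+.5)*.64-.5,(v+.5)*.64-.5)
wo=[((-127,71,10),w(356,248)),((-127,19,10),w(443,248)),((-127,-19,10),w(508,248)),((-127,-71,10),w(594,248))]
def res2(v):
    R,t=G(v[0],v[1],1.3276); t=t.copy(); t[2]=v[2]
    return np.concatenate([proj(c,R@(np.array(p)/1e3)+t)-o for p,o in wo])
s=least_squares(res2,[0.55,0,.032],x_scale=.1); print(s.x,s.fun.round(1))
# tool tip from w1: ray at px -> point for assumed tool x
m=env.calibration("wrist")["mount"]
for u,v in(w(380,366),w(424,366)):
    d=m[:3,:3]@np.array([(u-c["cx"])/c["fx"],-(v-c["cy"])/c["fy"],-1]); o=m[:3,3]
    for x in(.011,.0,-.01): k=(x-o[0])/d[0]; print(x,(o+k*d).round(4))
```

```text
[ 0.54952121 -0.02364335  1.32652023  0.03352972]
[[-0.3 -0.7]
 [-0.3 -0.3]
 [-0.7 -0. ]
 [-0.5 -0.4]
 [ 1.2 -0.1]
 [ 1.2 -0.1]
 [-0.3  0.4]
 [ 0.  -0.3]]
[ 0.54915721 -0.02173745  0.03223995] [ 0.1 -0.4  0.2 -0.1 -0.6  0.1  0.3  0.4]
0.011 [ 0.011  -0.0063 -0.0446]
0.0 [ 0.     -0.0075 -0.0185]
-0.01 [-0.01   -0.0087  0.0052]
0.011 [ 0.011   0.0071 -0.0446]
0.0 [ 0.      0.0084 -0.0184]
-0.01 [-0.01    0.0096  0.0053]
```

Run:
```python
from cell import env
import cv2
w=env.get_image("wrist")[130:330,130:390,::-1]; cv2.imwrite("pics/w4.png",cv2.resize(w,(780,600),interpolation=cv2.INTER_CUBIC))
w=env.get_image("side")[150:240,260:380,::-1]; cv2.imwrite("pics/s4.png",cv2.resize(w,(800,600),interpolation=cv2.INTER_CUBIC))
```

```text
(no output)
```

View pics/w4.png

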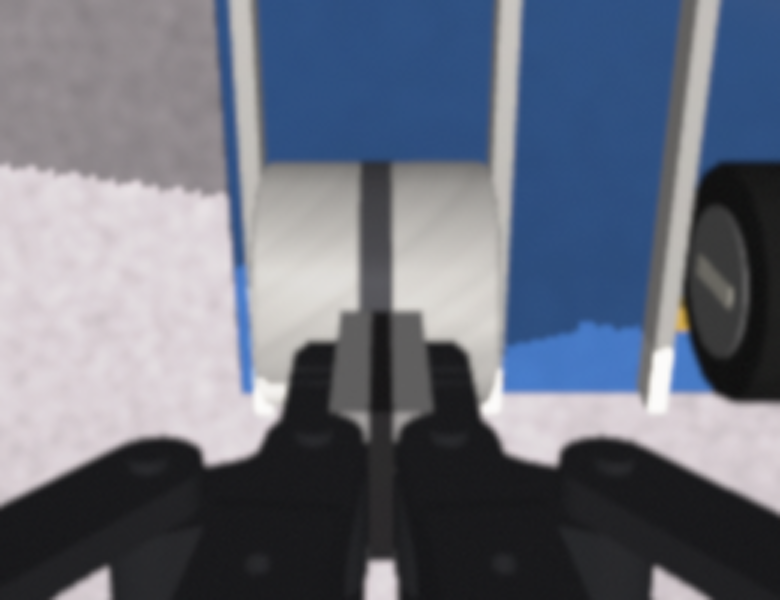

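View pics/s4.png

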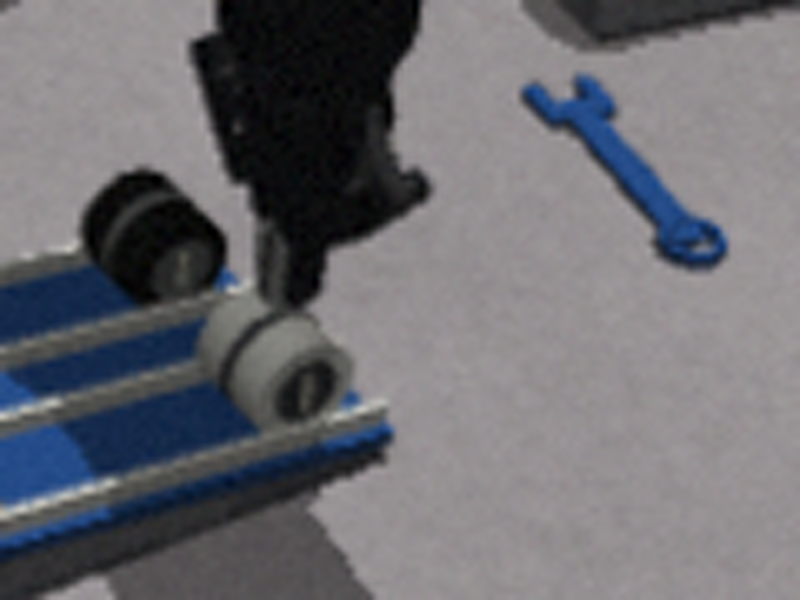

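Request:
{"op": "apply_moves", "data": {"plan": [[[0, 0, 0], [0, 0, 0.8], 0], [[0, 0, 0], [0, 0, 1.8], 0], [[0, 0, 0], [0, 0, 2.5], 0], [[0, 0, 0], [-0.3, -1.2, 2.5], 0], [[0, 0, 0], [-0.7, -2.8, 2.5], 0], [[0, 0, 0], [-1.1, -4.4, 2.5], 0], [[0, 0, 0], [-1.5, -6.0, 2.5], 0], [[0, 0, 0], [-1.6, -6.5, 1.5], 0], [[0, 0, 0], [-1.6, -6.5, 0], 0], [[0, 0, 0], [-1.6, -6.5, 0], 0], [[0, 0, 0], [-1.6, -6.5, 0], 0]]}}

```text
time_s: 6.17
position: [0.4673, -0.164, 0.0387]
ee_rot: [-2.473, -1.935, 0.001]
contact_force: [0.3, 0.0, -0.1]
grip_width: -0.004
```

Run:
```python
from cell import env
import cv2
from h import *
from scipy.spatial.transform import Rotation as Ro
st=env.read_state(); print(st['time_s'],st['position'],st['grip_width'])
T=np.eye(4);T[:3,:3]=Ro.from_rotvec(st['ee_rot']).as_matrix();T[:3,3]=st['position']
c=env.calibration("wrist");c["world_from_camera"]=T@c["mount"];cs=env.calibration("side")
w=env.get_image("wrist")[:,:,::-1].copy(); s=env.get_image("side")[:,:,::-1].copy()
col=[(0,0,255),(0,255,0),(255,0,255),(0,255,255)]
def show(i,cc,x0,y0,W,H,f,n):
    a=cv2.resize(i[y0:y0+H,x0:x0+W],None,fx=f,fy=f,interpolation=cv2.INTER_CUBIC)
    for z,co in zip((0,-.02,-.03,-.045),col):
        for p in((.011,.0085,z),(.011,-.0085,z),(-.011,.0085,z),(-.011,-.0085,z)):
            u=(proj(cc,T[:3,:3]@np.array(p)+T[:3,3])-[x0,y0]+.5)*f
            cv2.circle(a,tuple(int(v) for v in u),3,co,-1)
    cv2.imwrite(n,a)
show(w,c,180,190,150,110,5,"pics/w5.png")
show(s,cs,290,140,80,70,8,"pics/s5.png")
```

```text
6.1667 [ 0.46726009 -0.16397971  0.03869517] -0.0038080539189052796
```

View pics/w5.png

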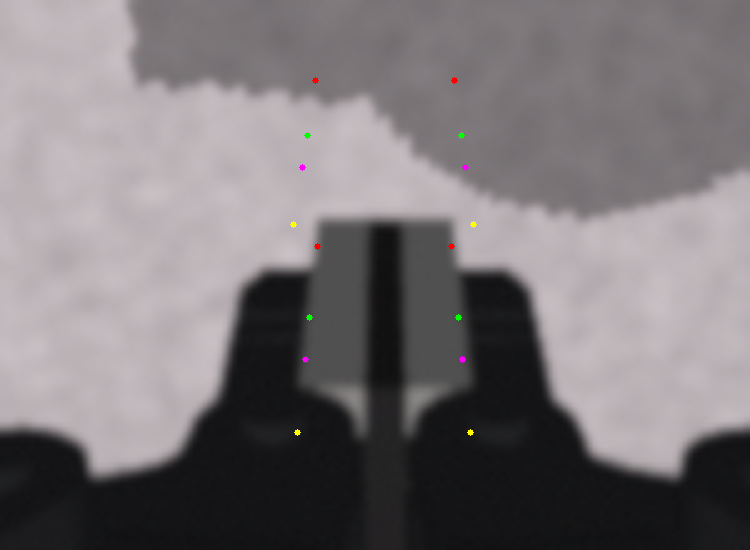

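View pics/s5.png

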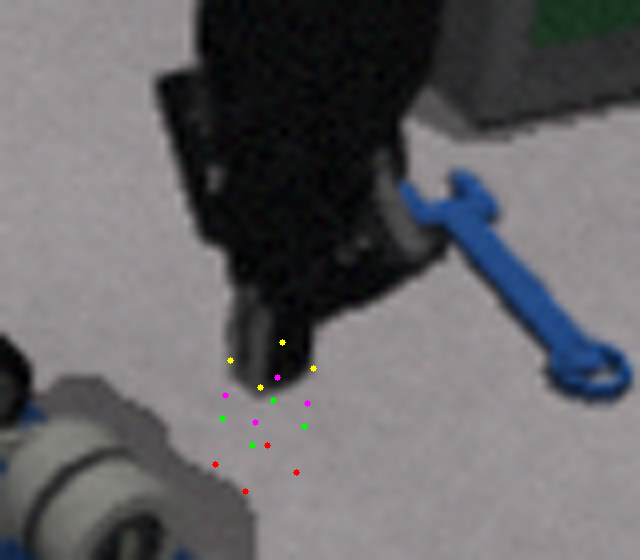

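Request:
{"op": "apply_moves", "data": {"plan": [[[0, 0, 0], [0, 0, -1], 0], [[0, 0, 0], [0, 0, -2], 0], [[0, 0, 0], [0, 0, -2.8], 0], [[0, 0, 0], [0, 0, -3.5], 0], [[0, 0, 0], [0, 0, -4.1], 0], [[0, 0, 0], [0, 0, -4.6], 0], [[0, 0, 0], [0, 0, -4.9], 0], [[0, 0, 0], [0, 0, -4.9], 0], [[0, 0, 0], [0, 0, -4.9], 0]]}}

```text
time_s: 7.02
position: [0.4682, -0.1648, -0.0098]
ee_rot: [-2.474, -1.936, 0.0]
contact_force: [0.8, 0.3, 0.6]
grip_width: -0.002
```

```bash
cat > chk.py <<'E'
import sys
from cell import env
import cv2
from h import *
from scipy.spatial.transform import Rotation as Ro
n=sys.argv[1]
st=env.read_state()
T=np.eye(4);T[:3,:3]=Ro.from_rotvec(st['ee_rot']).as_matrix();T[:3,3]=st['position']
c=env.calibration("wrist");c["world_from_camera"]=T@c["mount"];cs=env.calibration("side")
w=env.get_image("wrist")[:,:,::-1].copy(); s=env.get_image("side")[:,:,::-1].copy()
R,t=G(.5497,-.0241,1.3276)
tip=st['position']+[0,0,.043]
print(st['time_s'],st['position'],st['contact_force'],"tip gutter",(R.T@(tip-t)*1e3).round(1))
def show(i,cc,x0,y0,W,H,f):
    a=cv2.resize(i[y0:y0+H,x0:x0+W],None,fx=f,fy=f,interpolation=cv2.INTER_CUBIC)
    u=(proj(cc,T[:3,:3]@np.array([.011,0,-.043])+T[:3,3])-[x0,y0]+.5)*f
    cv2.circle(a,tuple(int(v) for v in u),2,(0,0,255),-1)
    return a
a=show(w,c,128,60,256,240,1.5625); b=show(s,cs,215,150,160,150,2.5)
cv2.imwrite(f"pics/c{n}.png",cv2.hconcat([a,b]))
E
python3 chk.py 1
```

```text
7.0167 [ 0.46816485 -0.16477465 -0.00975372] [0.76972433 0.29537024 0.64580519] tip gutter [-155.2   45.3   17.6]
```

View pics/c1.png

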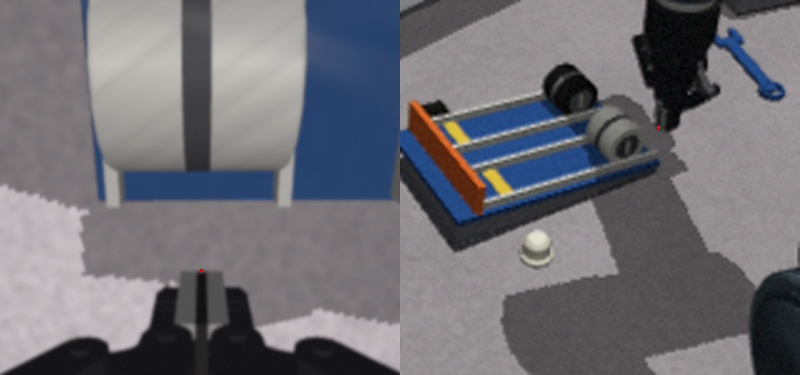

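Request:
{"op": "apply_moves", "data": {"plan": [[[0, 0, 0], [0.12, 0.48, 0.05], 0], [[0, 0, 0], [0.24, 0.97, 0.1], 0], [[0, 0, 0], [0.36, 1.45, 0.16], 0], [[0, 0, 0], [0.48, 1.93, 0.21], 0], [[0, 0, 0], [0.58, 2.32, 0.25], 0], [[0, 0, 0], [0.65, 2.61, 0.28], 0], [[0, 0, 0], [0.7, 2.85, 0.31], 0], [[0, 0, 0], [0.74, 3.0, 0.32], 0], [[0, 0, 0], [0.78, 3.14, 0.34], 0], [[0, 0, 0], [0.81, 3.28, 0.35], 0], [[0, 0, 0], [0.85, 3.43, 0.37], 0], [[0, 0, 0], [0.89, 3.57, 0.39], 0]]}}

```text
time_s: 8.12
position: [0.4771, -0.1291, -0.0058]
ee_rot: [2.474, 1.935, -0.0]
contact_force: [-0.2, -1.0, -0.2]
grip_width: -0.002
```

Request:
{"op": "apply_moves", "data": {"plan": [[[0, 0, 0], [0.04, 0.15, 0.02], 0], [[0, 0, 0], [0.07, 0.29, 0.03], 0], [[0, 0, 0], [0.11, 0.43, 0.05], 0], [[0, 0, 0], [0.14, 0.58, 0.06], 0], [[0, 0, 0], [0.18, 0.72, 0.08], 0], [[0, 0, 0], [0.22, 0.87, 0.09], 0], [[0, 0, 0], [0.26, 1.04, 0.11], 0], [[0, 0, 0], [0.3, 1.22, 0.13], 0], [[0, 0, 0], [0.35, 1.41, 0.15], 0], [[0, 0, 0], [0.4, 1.6, 0.17], 0], [[0, 0, 0], [0.45, 1.8, 0.19], 0], [[0, 0, 0], [0.5, 2.0, 0.22], 0]]}}

```text
time_s: 9.12
position: [0.4821, -0.1089, -0.0036]
ee_rot: [2.474, 1.936, 0.0]
contact_force: [0.2, -1.7, 0.5]
grip_width: -0.002
```

```bash
python3 chk.py 2
```

```text
9.1167 [ 0.48212797 -0.10885198 -0.00356768] [ 0.16315093 -1.65293314  0.45046278] tip gutter [-97.2  45.2  17.7]
```

View pics/c2.png

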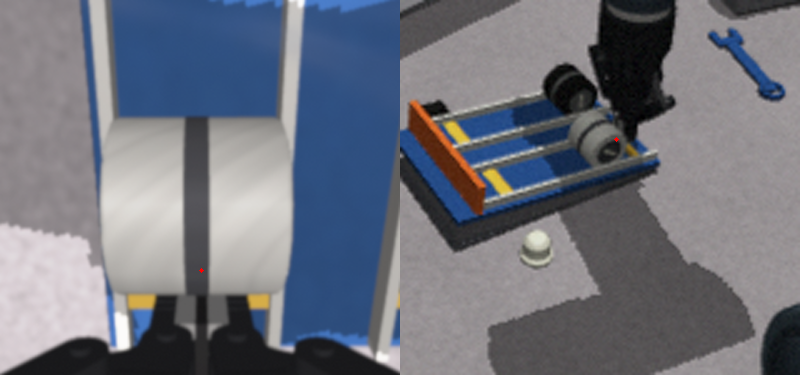

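Request:
{"op": "apply_moves", "data": {"plan": [[[0, 0, 0], [0.06, 0.23, 0.02], 0], [[0, 0, 0], [0.12, 0.47, 0.05], 0], [[0, 0, 0], [0.18, 0.72, 0.08], 0], [[0, 0, 0], [0.24, 0.96, 0.1], 0], [[0, 0, 0], [0.3, 1.2, 0.13], 0], [[0, 0, 0], [0.36, 1.45, 0.16], 0], [[0, 0, 0], [0.42, 1.69, 0.18], 0], [[0, 0, 0], [0.48, 1.93, 0.21], 0], [[0, 0, 0], [0.54, 2.17, 0.24], 0], [[0, 0, 0], [0.6, 2.41, 0.26], 0], [[0, 0, 0], [0.66, 2.65, 0.29], 0], [[0, 0, 0], [0.72, 2.9, 0.31], 0]]}}

```text
time_s: 10.22
position: [0.4894, -0.0799, -0.0004]
ee_rot: [2.474, 1.936, 0.0]
contact_force: [-0.5, -0.2, -0.7]
grip_width: 0.002
```

Request:
{"op": "apply_moves", "data": {"plan": [[[0, 0, 0], [0.06, 0.24, 0.03], 0], [[0, 0, 0], [0.12, 0.48, 0.05], 0], [[0, 0, 0], [0.18, 0.72, 0.08], 0], [[0, 0, 0], [0.24, 0.96, 0.1], 0], [[0, 0, 0], [0.3, 1.2, 0.13], 0], [[0, 0, 0], [0.36, 1.45, 0.16], 0], [[0, 0, 0], [0.42, 1.69, 0.18], 0], [[0, 0, 0], [0.48, 1.93, 0.21], 0], [[0, 0, 0], [0.54, 2.17, 0.24], 0], [[0, 0, 0], [0.6, 2.41, 0.26], 0], [[0, 0, 0], [0.66, 2.65, 0.29], 0], [[0, 0, 0], [0.72, 2.9, 0.31], 0]]}}

```text
time_s: 11.22
position: [0.4966, -0.0509, 0.0027]
ee_rot: [2.474, 1.936, 0.0]
contact_force: [-0.5, 0.6, -0.2]
grip_width: -0.001
```

Request:
{"op": "apply_moves", "data": {"plan": [[[0, 0, 0], [0.06, 0.24, 0.03], 0], [[0, 0, 0], [0.12, 0.48, 0.05], 0], [[0, 0, 0], [0.18, 0.72, 0.08], 0], [[0, 0, 0], [0.24, 0.96, 0.1], 0], [[0, 0, 0], [0.3, 1.2, 0.13], 0], [[0, 0, 0], [0.36, 1.45, 0.16], 0], [[0, 0, 0], [0.41, 1.66, 0.18], 0], [[0, 0, 0], [0.46, 1.85, 0.2], 0], [[0, 0, 0], [0.5, 2.02, 0.22], 0], [[0, 0, 0], [0.54, 2.17, 0.24], 0], [[0, 0, 0], [0.58, 2.32, 0.25], 0], [[0, 0, 0], [0.62, 2.46, 0.27], 0]]}}

```text
time_s: 12.22
position: [0.5027, -0.0264, 0.0053]
ee_rot: [2.474, 1.936, 0.0]
contact_force: [-0.2, 0.2, 1.2]
grip_width: -0.002
```

```bash
python3 chk.py 3
```

```text
12.2167 [ 0.50272096 -0.02635327  0.0053322 ] [-0.17926855  0.20354006  1.20013021] tip gutter [-11.7  45.1  17.7]
```

View pics/c3.png

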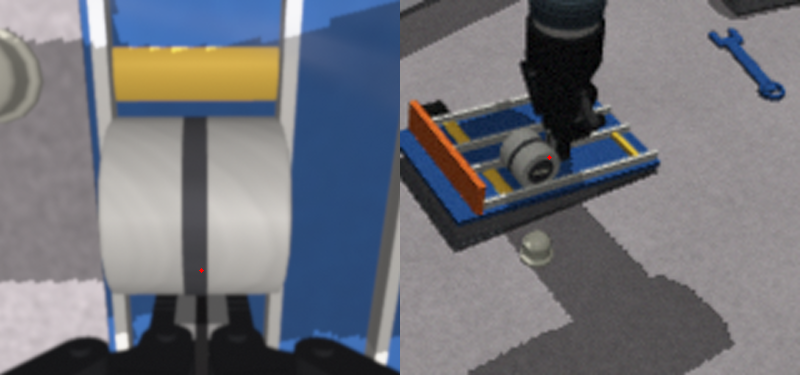

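Request:
{"op": "apply_moves", "data": {"plan": [[[0, 0, 0], [0.04, 0.16, 0.02], 0], [[0, 0, 0], [0.09, 0.34, 0.04], 0], [[0, 0, 0], [0.13, 0.52, 0.06], 0], [[0, 0, 0], [0.17, 0.7, 0.08], 0], [[0, 0, 0], [0.22, 0.87, 0.09], 0], [[0, 0, 0], [0.26, 1.04, 0.11], 0], [[0, 0, 0], [0.3, 1.22, 0.13], 0], [[0, 0, 0], [0.34, 1.38, 0.15], 0], [[0, 0, 0], [0.38, 1.53, 0.17], 0], [[0, 0, 0], [0.41, 1.66, 0.18], 0], [[0, 0, 0], [0.44, 1.78, 0.19], 0], [[0, 0, 0], [0.47, 1.89, 0.2], 0]]}}

```text
time_s: 13.32
position: [0.5074, -0.0075, 0.0073]
ee_rot: [2.474, 1.936, -0.0]
contact_force: [-0.1, 0.2, 0.4]
grip_width: 0.001
```

Request:
{"op": "apply_moves", "data": {"plan": [[[0, 0, 0], [0.02, 0.1, 0.01], 0], [[0, 0, 0], [0.05, 0.19, 0.02], 0], [[0, 0, 0], [0.07, 0.29, 0.03], 0], [[0, 0, 0], [0.1, 0.39, 0.04], 0], [[0, 0, 0], [0.12, 0.48, 0.05], 0], [[0, 0, 0], [0.14, 0.58, 0.06], 0], [[0, 0, 0], [0.17, 0.68, 0.07], 0], [[0, 0, 0], [0.19, 0.77, 0.08], 0], [[0, 0, 0], [0.22, 0.87, 0.09], 0], [[0, 0, 0], [0.24, 0.97, 0.1], 0], [[0, 0, 0], [0.26, 1.06, 0.11], 0], [[0, 0, 0], [0.29, 1.16, 0.13], 0]]}}

```text
time_s: 14.32
position: [0.5103, 0.0042, 0.0086]
ee_rot: [-2.474, -1.936, -0.0]
contact_force: [0.1, -1.3, 0.1]
grip_width: 0.003
```

```bash
python3 chk.py 4
```

```text
14.3167 [0.51028723 0.00420953 0.00859839] [ 0.09981757 -1.29550867  0.13570656] tip gutter [19.9 45.1 17.6]
```

View pics/c4.png

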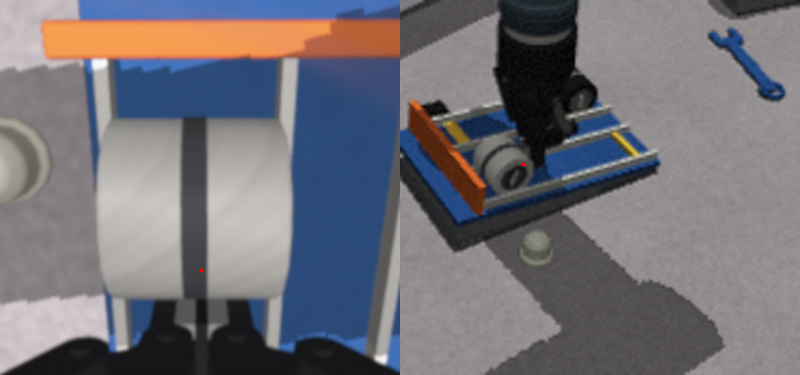

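Request:
{"op": "apply_moves", "data": {"plan": [[[0, 0, 0], [0.02, 0.1, 0.01], 0], [[0, 0, 0], [0.05, 0.19, 0.02], 0], [[0, 0, 0], [0.07, 0.29, 0.03], 0], [[0, 0, 0], [0.1, 0.39, 0.04], 0], [[0, 0, 0], [0.12, 0.48, 0.05], 0], [[0, 0, 0], [0.14, 0.58, 0.06], 0], [[0, 0, 0], [0.17, 0.68, 0.07], 0], [[0, 0, 0], [0.19, 0.77, 0.08], 0], [[0, 0, 0], [0.22, 0.87, 0.09], 0], [[0, 0, 0], [0.24, 0.97, 0.1], 0], [[0, 0, 0], [0.26, 1.06, 0.11], 0], [[0, 0, 0], [0.29, 1.16, 0.13], 0]]}}

```text
time_s: 15.42
position: [0.5132, 0.0157, 0.0099]
ee_rot: [2.474, 1.936, 0.0]
contact_force: [-0.2, -0.6, -0.2]
grip_width: 0.002
```

```bash
python3 chk.py 5
```

```text
15.4167 [0.51319851 0.01572643 0.00992715] [-0.17428444 -0.57295449 -0.15324889] tip gutter [31.9 45.  17.7]
```

View pics/c5.png

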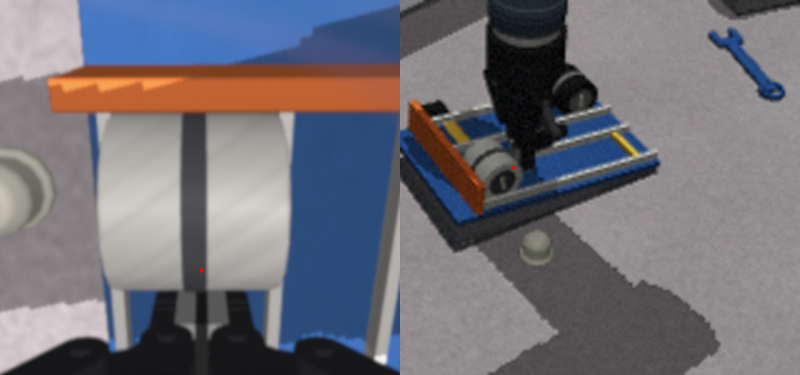

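Request:
{"op": "apply_moves", "data": {"plan": [[[0, 0, 0], [-0.05, -0.19, 0], 0], [[0, 0, 0], [-0.12, -0.48, 0], 0], [[0, 0, 0], [-0.25, -1, 0], 0], [[0, 0, 0], [-0.4, -1.7, 0.1], 0], [[0, 0, 0], [-0.7, -2.8, 0.3], 0], [[0, 0, 0], [-0.9, -3.6, 1], 0], [[0, 0, 0], [-0.9, -3.6, 3], 0], [[0, 0, 0], [-0.9, -3.6, 6], 0], [[0, 0, 0], [-0.9, -3.6, 9], 0], [[0, 0, 0], [-0.9, -3.6, 12], 0], [[0, 0, 0], [-0.9, -3.6, 13], 0], [[0, 0, 0], [-0.9, -3.6, 13], 0]]}}

```text
time_s: 16.52
position: [0.5068, -0.0216, 0.1436]
ee_rot: [2.471, 1.931, 0.007]
contact_force: [-0.1, -0.2, -0.0]
grip_width: 0.003
```

```bash
python3 chk.py 6
python3 - <<'E'
from cell import env
import cv2
w=env.get_image("wrist")[:,:,::-1]; cv2.imwrite("pics/w6.png",cv2.resize(w,(800,600)))
E
```

```text
16.5167 [ 0.50681483 -0.02162841  0.14359534] [-0.08165454 -0.17878337 -0.0182856 ] tip gutter [  8.3  42.2 154.6]
```

View pics/c6.png

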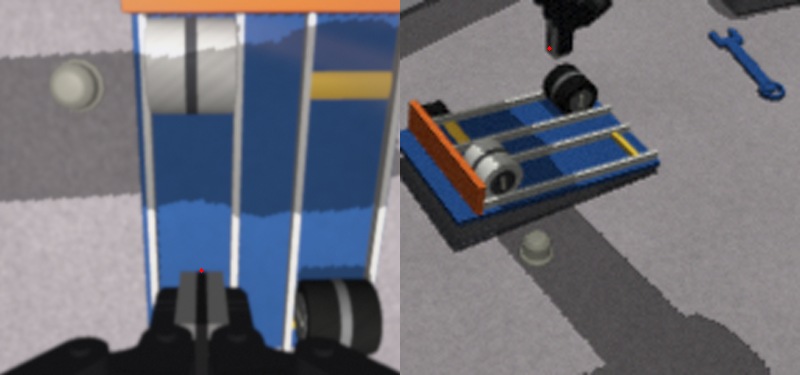

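View pics/w6.png

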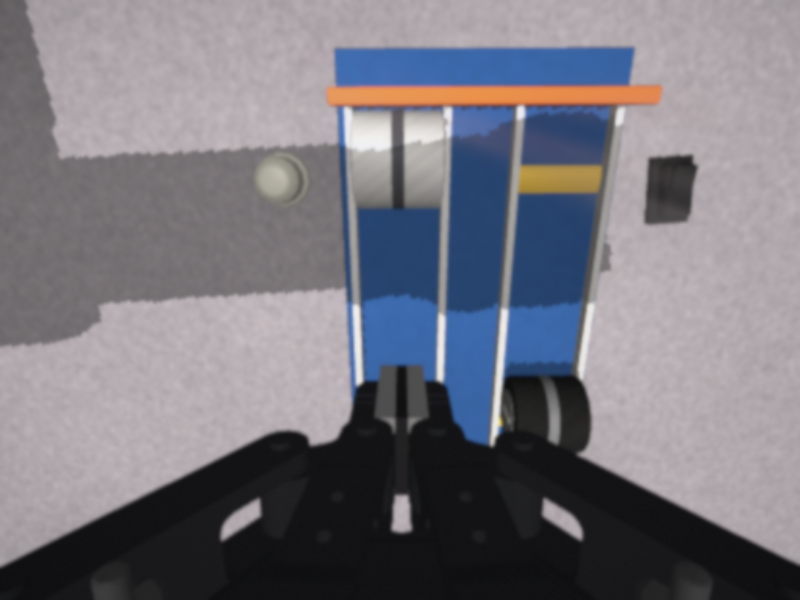

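The silver drum now sits against the stop, covering its ridge (wrist picture, 400,158). The dummy is still at the lip (545,412), and the lamp cap and boot look unmoved. I'll clear the view and check again.

Request:
{"op": "apply_moves", "data": {"plan": [[[0, 0, 0], [-1, -3, 1], 0], [[0, 0, 0], [-2, -6, 2], 0], [[0, 0, 0], [-3, -9, 2], 0], [[0, 0, 0], [-4, -12, 2], 0], [[0, 0, 0], [-5, -15, 2], 0], [[0, 0, 0], [-6, -18, 2], 0], [[0, 0, 0], [-6, -20, 2], 0], [[0, 0, 0], [-6, -20, 2], 0], [[0, 0, 0], [-6, -20, 2], 0], [[0, 0, 0], [-6, -20, 2], 0]]}}

```text
time_s: 17.5
position: [0.4432, -0.2193, 0.1584]
ee_rot: [-2.472, -1.934, 0.001]
contact_force: [-0.7, -0.6, 0.2]
grip_width: -0.0
```

Run:
```python
from cell import env
import cv2
from h import *
R,t=G(.5497,-.0241,1.3276)
out=[]
for n,(x,y,W,H) in(("top",(120,150,300,150)),("side",(140,130,260,200))):
    i=env.get_image(n)[:,:,::-1].copy(); c=env.calibration(n)
    i0=cv2.imread(f"pics/{n}0.png")
    f=2 if n=="top" else 2
    row=[]
    for im in(i0,i):
        row.append(cv2.resize(im[y:y+H,x:x+W],(390,int(390*H/W)),interpolation=cv2.INTER_CUBIC))
    out.append(cv2.hconcat(row))
    for X in(69,71): print(n,X,proj(c,R@np.array([X/1e3,.045,.024])+t).round(1))
    print([(np.round(d['bbox'],1),d['score']) for d in env.look_for(n,"encoder")[:1]])
cv2.imwrite("pics/f.png",cv2.vconcat(out)); print(env.read_state()['time_s'])
```

```text
top 69 [246.9 226.2]
top 71 [246.2 226. ]
[(array([247.7, 228.4,  19.3,  20. ]), 0.64)]
side 69 [251.4 216.5]
side 71 [250.7 216.7]
[(array([251.2, 217.7,  20.9,  21.6]), 0.55)]
17.7
```

View pics/f.png

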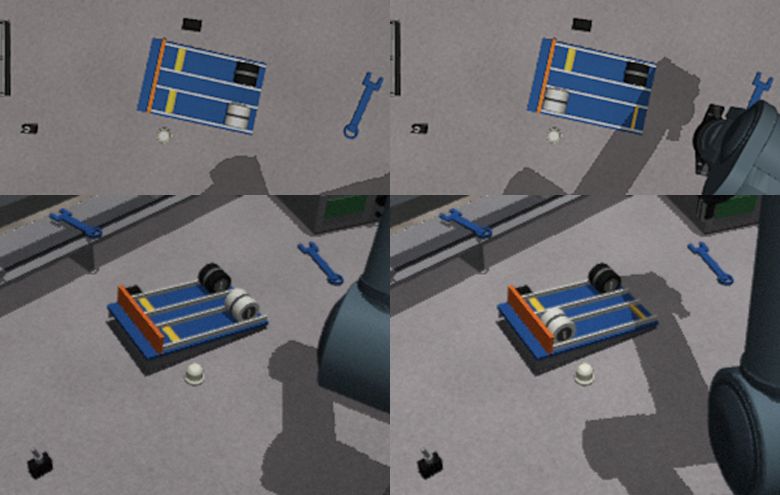

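The last pictures show the drum in the pocket at the 69–71 mm position, and everything else where it was at the start. Handing in.

```bash
python3 -c "
from cell import env
print(env.hand_in())"
```

```text
the job is handed in; nothing more can be done
None
```

I pushed the silver drum slowly up its lane with the shut fingertips, at about 30 mm/s and 12 mm/s over the ridge. It now sits in the pocket between the ridge and the orange stop. I then took the hand away and handed in at about 17.7 s.

- **Drum position:** in the last top and side pictures, about 1–2 s after the finger let go, it was within about 2 pixels of where I'd expect it 69–71 mm uphill. It did not roll back between pictures.
- **Other things:** the dummy, lamp cap, rocker boot, spanner and spare toggle look unmoved compared with the first pictures. I checked these by eye only, and the arm partly hid the spanner in the last top picture.
- **Forces:** the largest reading while pushing was about 2 N, close to the sensor noise.

**Disagreement found:** the side and wrist cameras both put the real fingertips about 43 mm short of the TCP position the robot reports. Because of this my first approach passed above the drum. I saw no contact or movement, so I backed off, corrected the height and did the push after that.

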